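# Set the ejectors and the side core of a small mould half for closing

### The arm

A 6-joint arm with a two-finger parallel gripper is mounted at the origin on the work surface; the furniture and walls round the work are solid. World frame = base frame: x ahead of the robot, y to its left, z up, the work surface at z = 0. Lengths are in m, angles in rad, forces in N, time in s.
With the tool pointing down it reaches from about 0.375 to 0.975 m from the base axis. Payload 3.8 kg.
Tool frame: the origin (TCP) lies at the very end of the fingers, on their centre line; the grasp point (between the pads) lies 19 mm behind it (bot.grip_depth is the distance from the TCP to the grasp point, in m); z points along the fingers, y is the direction in which the jaws open and shut (so a half turn about z gives the same grasp; the last joint's range is limited). The gripper opens to 85 mm and grips with 20 to 120 N. Pads are 22 mm wide; open, the fingers measure 114 mm over their backs; the gripper's body (76 mm by 85 mm) begins 54 mm behind the grasp point. The pads swing forward as they close: fully open they stand 13 mm farther back than shut.
Start: joints at [-1.258, 0.264, 1.604, -0, 1.274, -0.037], TCP at [0.231, -0.634, 0.231] pointing down, gripper open.
Joint ranges: [-2.63, 2.63], [-0.94, 2.18], [0.31, 2.57], [-1.31, 4.45], [0, 2.66], [-2.55, 2.55]. Speed limits (rad/s): [2.57, 2.57, 3.14, 3.14, 3.14, 3.14].

### API

Orientations are given as a rotation vector (axis times angle).
In Python, from workcell import bot, cams, job gives the robot as it stands.
- The arm moves only by the tool apply_moves, never from a script. Its argument "targets" is a list of rows, each an object of numbers: "dx", "dy", "dz": the shift along the tool's x, y, z in units of 30 mm (1.0 is 30 mm); "wx", "wy", "wz": the turn, a rotation vector about the tool's x, y, z in units of 6 degrees (1.0 is 6 degrees); "jaw": the opening, from 0 (shut) to 1 (fully open). In form: [{"dx": .., "dy": .., "dz": .., "wx": .., "wy": .., "wz": .., "jaw": ..}, ...]. A call has 1 to 5 rows; each row shifts and turns the commanded pose from where the row before left it, along the tool's axes as they then stand; what a row does not reach is not made up. A row lasts 1/10 s, in which the tool goes at most 50 mm and 8.59 degrees, less where a joint would pass 70% of its speed; a pose out of reach is approached as far as the arm can. A call is refused whole if a number of a shift passes 1 or a number of a turn 1, either way. A call with a gripper value outside its range is refused whole. The fingers move at their own pace and stop on an object; "newtons" is the grip in N (left out, the last holds). Time passes only in rows, so rows that do not move let the fingers close. It gives the time, the measured TCP pose, the force and the opening at its end, in the units of the state.
- bot.read_state(): the state, without advancing time (a new reading comes with each control period).
- cams.read_camera(name): name is "side" or "top"; returns a dict with "color" (400x640x3 uint8, red, green, blue), "range_z" (400x640 float32, m along the optical axis (not along the pixel's ray), 0 where there is no reading), "fx", "fy", "cx", "cy" (pixels), "dist_coeffs" ([k1, k2, p1, p2, k3] as OpenCV has them; the pictures are not rectified), "eye" and "rotation" of the camera in the world. Camera axes: x right, y down, z forward; pixel columns grow to the right and rows downward; lengths in m; the calibration is good to about 2 mm. A picture is of the moment at which its call begins.
- job.finish_job(): hands the job in, once; it reports no verdict.
The state is a dict: "time": time; "q": joint angles; "joint_vel": joint speeds; "joint_torque": joint torques, N m; "tool_pos": TCP position; "tcp_rot": TCP orientation; "wrist_force": force on the tool from outside, world axes, zero at the start; "torque": the same for the moment, N m; "width": opening from 0.0 (shut) to 1.0 (fully open).
Only numpy, scipy, OpenCV 4.12 (cv2) and the standard library are available. Lean on these libraries where they do the work, as an engineer would, in place of code of your own. Each camera call takes 0.05 s, during which the arm holds its last target.

### The job

Make the small injection-mould half ready to close: with the fingertips, gently press down the return pin at its near left corner (the plain round pin left of the slide) until the ejector pins are fully home, and only then push the slide in from behind until it seats against the core, and withdraw. Do not touch the thin ejector pins, the core or the other return pin, pull nothing up or out, and leave the things lying about where they are.

Things in the scene. Friction and masses are not known exactly. Their poses are not given: they have to be found in the camera images.
- mould_half: fixed steel mould half lying core side up, 116 mm (x) by 140 mm (y; lowest plate 160). Origin: centre of its underside, on the bench; +x: the way the slide moves in, roughly away from the robot; +y left. Its top (parting) face is 68 mm above the origin. Two fixed leader pins, 12 mm thick, 22 mm high, at (-42, -50) and (42, 50) mm. Wall to its left; to its right a green cabinet 184 mm high
- return_pin_top (a point): centre of the top of the return pin to press: round, 10 mm thick, at (-40, 50) mm of the mould half, its near left corner. Part of the ejector set, moves straight down with it: 7 to 11 mm above the parting face at the start, flush (0.4 mm proud) when home, where a fingertip also meets the face. 27 mm of flat face between its axis and the slide's guide strip
- slide_back (a point): centre of the brass plate on the slide's back, where to push; it faces the mould half's -x side, with free space behind. The slide is a dark steel block 30 mm wide, rising 24 mm above the parting face, 34 mm long with its nose, between two guide strips 9 mm high (x -56 to -12, outer sides y = +-23 mm). This point is 16.5 mm above the face at y = 0, x = -48 mm plus the joint value
- core: the core: light polished block, 40 x 48 mm, rising 12 mm (its middle rib 16 mm) above the parting face, at x = 4 to 44 mm of the mould half, whose origin it shares; fixed. Must not be touched
- ejector_pins: six ejector pins, 4 mm thick, that move with the ejector set: four through the core's top, two in front of the core at x = -4, y = +-8 mm of the mould half, where they block the slide's nose until they are down. Must not be touched. Origin: that of the mould half when joint ejector_set reads 0
- ejector_set (a joint): travel of the ejector set (plate below and all ejector and return pins) in m: 0 pins fully out, grows as it is pressed down, 0.014 fully home (stop). It starts at 0.003 to 0.007, needs 4 to 8 N on the return pin to move and stays where it is left; the stop is rigid, so meet it slowly (10 to 20 mm/s)
- side_core (a joint): travel of the slide in m: 0 fully out, grows as it is pushed in, 0.0165 seated at the core (stop). It starts at 0.002 to 0.0045, needs 4 to 8 N and stays where it is left; the stop is rigid, so meet it slowly (10 to 20 mm/s)
- hex_key: loose black hex key, 36 x 88 x 6 mm, lying in front of the mould; origin at the centre of its underside; leave alone
- oil_stone: loose dark dressing stone, 13 x 90 x 12 mm, lying left of the mould; origin at the centre of its underside; leave alone
- cap_screw: loose black screw standing on its head, 13 mm thick, 38 mm high, in front of the mould; origin at the centre of its underside; leave alone
- far_return_pin: the other return pin, like the first, 10 mm thick, at (42, -50) mm of the mould half, its far right corner; moves with the ejector set and rises as high as the first. Must not be touched. Origin: that of the mould half when joint ejector_set reads 0

How it is judged:
On the way, in this order (a step that is already met when the one before it is completed fails the run):
1. the ejector set has been pressed fully home by its return pin, the slide still out (value of joint ejector_set above 0.0125 m and value of joint side_core below 0.008 m), for 0.1 s.
2. the slide is seated against the core (value of joint side_core above 0.015 m), for 0.2 s.
At the end, for the whole second after the job is handed in: Ejector set home and slide seated, each within 1.5 mm of its stop; hex key, stone and screw within 8 mm of where they were (value of joint ejector_set above 0.0125 m and value of joint side_core above 0.015 m and distance of each of hex_key, oil_stone, cap_screw from where it was at the start of the episode below 0.008 m); the robot touches nothing.
It fails at once if an ejector pin (by the robot, or by the slide driven against it), the core or the other return pin was touched (contact force between any of ejector_pins, core, far_return_pin and anything else above 1.5 N).
It fails at once if the mould was pressed harder than 50 N (contact force between the fingers and mould_half above 50 N).
It fails at once if the ejector set was pulled up or the slide pulled out (value of joint ejector_set below 0.0015 m or value of joint side_core below 0.0005 m).
It fails at once if a thing lying about was moved or lifted (more than 8 mm) (distance of any of hex_key, oil_stone, cap_screw from where it was at the start of the episode above 0.008 m).
It also fails if it takes over 48 s, if anything falls off the work surface, if the arm or the gripper's body presses on something with over 40 N, if the wrist force passes 120 N, or if a joint passes its speed limit or range.

## Working session

There is one attempt and no reset: what is moved stays moved. The work goes in short steps, Python scripts to look and compute and a tool call to move; the robot and the scene stay as the last step left them, time stands still between calls to the robot, and variables do not carry over. Pictures are saved under pics/ and viewed, and the job is handed in when it is done.

Besides the shell and the picture viewer there is one more tool, called after "Request:" as name(argument=value, ...) on one line, values as JSON. apply_moves: Moves the arm, as the interface text tells. Its arguments: {"type":"object","properties":{"targets":{"type":"array"},"newtons":{"type":"number"}},"required":["targets"]}

```bash
ls; mkdir -p pics; python3 - <<'E'
from workcell import bot,cams,job
import cv2,numpy as np
s=bot.read_state()
for k in s: print(k,np.round(s[k],4))
for n in("side","top"):
    c=cams.read_camera(n)
    cv2.imwrite(f"pics/{n}0.png",c["color"][:,:,::-1])
    np.savez(f"{n}0.npz",**c)
    print(n,c["fx"],c["fy"],c["cx"],c["cy"],c["dist_coeffs"],c["eye"],np.round(c["rotation"],4).tolist())
E
```

```text
pics
time 0.0
q [-1.2579  0.2648  1.6054  0.      1.2737 -0.0369]
joint_vel [ 0.0008 -0.0008 -0.0004 -0.0012  0.001   0.0011]
joint_torque [ 1.50000e-03 -5.15106e+01 -3.67315e+01 -2.00000e-04  1.30000e-02
 -0.00000e+00]
tool_pos [ 0.2311 -0.6334  0.2299]
tcp_rot [-3.0914e+00 -5.4620e-01  4.0000e-04]
wrist_force [-0.6233 -0.2435 -0.7174]
torque [0.0286 0.0078 0.0361]
width 0.9985
side 406.63518447212147 406.63518447212147 318.9182586215397 201.17445385048157 [-0.05055375  0.          0.          0.          0.        ] [ 0.77001711 -0.05182448  0.79793162] [-2.3836, -0.9978, 0.2922]
top 443.11750001457835 443.11750001457835 324.57375573419813 205.5631489441182 [-0.06410035  0.          0.          0.          0.        ] [0.36143129 0.29808352 0.92807741] [-2.1911, 2.1764, -0.092]
```

View pics/side0.png

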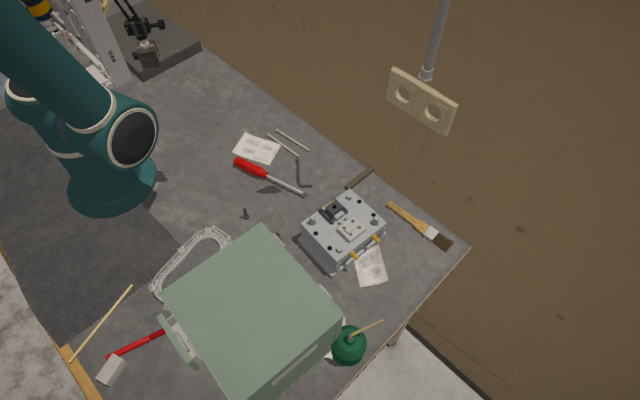

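View pics/top0.png

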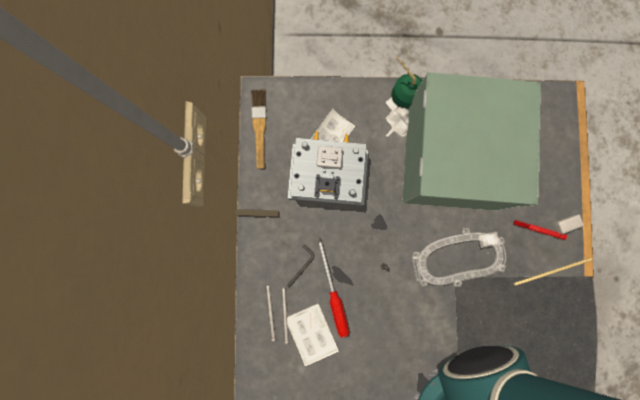

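```bash
cat > h.py <<'E'
import numpy as np,cv2
from scipy.spatial.transform import Rotation as R
def K(c): return np.array([[c["fx"],0,c["cx"]],[0,c["fy"],c["cy"]],[0,0,1.]])
def rot(c):
    r=np.array(c["rotation"]); return R.from_rotvec(r).as_matrix()
def rays(c,uv):
    n=cv2.undistortPoints(np.array(uv,float).reshape(-1,1,2),K(c),np.array(c["dist_coeffs"])).reshape(-1,2)
    return np.c_[n,np.ones(len(n))]@rot(c).T
def plane(c,uv,z):
    d=rays(c,uv); e=np.array(c["eye"]); return e+d*((z-e[2])/d[:,2])[:,None]
def cloud(c):
    h,w=c["range_z"].shape; v,u=np.mgrid[:h,:w]
    d=rays(c,np.c_[u.ravel(),v.ravel()])
    P=np.array(c["eye"])+d*np.array(c["range_z"]).reshape(-1,1)
    return P.reshape(h,w,3)
def proj(c,P):
    Rm=rot(c); q=(np.array(P,float).reshape(-1,3)-np.array(c["eye"]))@Rm
    n,_=cv2.projectPoints(q,np.zeros(3),np.zeros(3),K(c),np.array(c["dist_coeffs"])); return n.reshape(-1,2)
def load(n): return dict(np.load(n))
E
python3 - <<'E'
from h import *
for n,pts in (("side",[(345,210),(330,60),(420,100),(250,300),(150,200),(560,200)]),("top",[(330,190),(470,140),(190,150),(100,200),(255,130),(260,300)])):
    c=load(n+"0.npz");P=cloud(c)
    for u,v in pts: print(n,u,v,np.round(P[v,u],3))
c=load("side0.npz");i=c["color"][175:285,280:405,::-1]; cv2.imwrite("pics/sidez.png",cv2.resize(i,None,fx=6,fy=5.4545,interpolation=cv2.INTER_CUBIC) if 0 else cv2.resize(i,(625,550),interpolation=cv2.INTER_CUBIC))
c=load("top0.npz");i=c["color"][125:215,280:380,::-1]; cv2.imwrite("pics/topz.png",cv2.resize(i,(600,540),interpolation=cv2.INTER_CUBIC))
E
```

```text
side 345 210 [0.488 0.311 0.077]
side 330 60 [0.252 0.5   0.224]
side 420 100 [0.496 0.491 0.272]
side 250 300 [0.539 0.03  0.182]
side 150 200 [0.116 0.04  0.001]
side 560 200 [0.793 0.502 0.24 ]
top 330 190 [0.457 0.284 0.09 ]
top 470 140 [0.536 0.043 0.18 ]
top 190 150 [0.485 0.482 0.324]
top 100 200 [0.396 0.499 0.534]
top 255 130 [0.594 0.442 0.007]
top 260 300 [ 0.237  0.426 -0.002]
```

View pics/sidez.png

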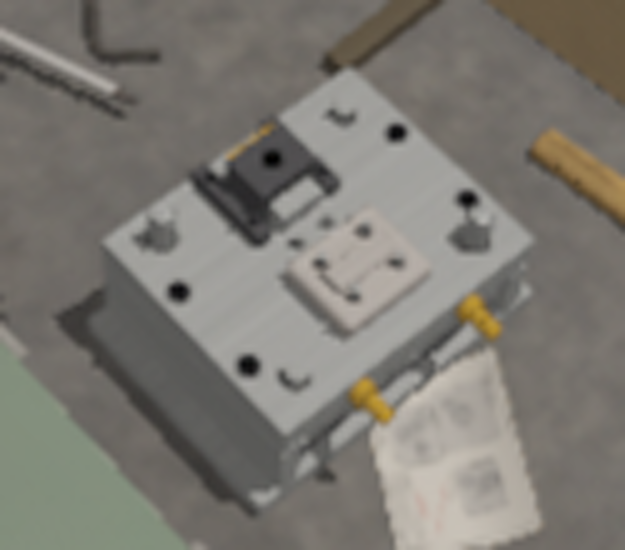

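View pics/topz.png

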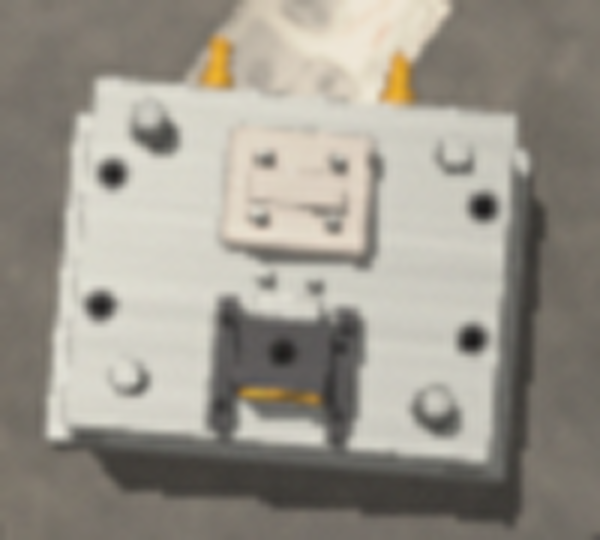

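```bash
cat > fit.py <<'E'
from h import *
from scipy.optimize import least_squares
C={n:load(n+"0.npz") for n in("side","top")}
# crop px -> px (cv2.resize half pixel)
S=lambda p,s,o:[((u+.5)/s-.5+o[0],(v+.5)/s-.5+o[1]) for u,v in p]
model=np.array([[-58,70],[-58,-70],[58,70],[58,-70]])/1000
ps=S([(347,70),(105,243),(533,243),(290,435)],5,(280,175))
pt=S([(72,430),(490,465),(98,78),(517,115)],6,(280,125))
Ws=plane(C["side"],ps,.068)[:,:2];Wt=plane(C["top"],pt,.068)[:,:2]
def fit(m,W):
    f=lambda p:(np.c_[np.cos(p[2])*m[:,0]-np.sin(p[2])*m[:,1]+p[0],np.sin(p[2])*m[:,0]+np.cos(p[2])*m[:,1]+p[1]]-W).ravel()
    r=least_squares(f,[.48,.3,0]);return r.x,r.fun.reshape(-1,2)*1000
for W in(Ws,Wt): 
    x,e=fit(model,W);print(x,np.degrees(x[2]));print(e.round(1))
def w(p,m): 
    m=np.array(m)/1000;c,s=np.cos(p[2]),np.sin(p[2]);return np.array([c*m[0]-s*m[1]+p[0],s*m[0]+c*m[1]+p[1],m[2]])
x,e=fit(np.r_[model,model],np.r_[Ws,Wt]);print(x,np.degrees(x[2]))
P=x
if __name__=="__main__":
    pts=dict(rp0=(-40,50,68),rp9=(-40,50,77),lp1=(-42,-50,90),lp2=(42,50,90),frp=(42,-50,77),c1=(4,24,80),c2=(44,-24,80),c3=(4,-24,80),c4=(44,24,80),e1=(-4,8,77),sb=(-45,0,84.5))
    for n,s,o,sz in(("side",5,(280,175),(625,550)),("top",6,(280,125),(600,540))):
        i=C[n]["color"][o[1]:o[1]+sz[1]//s,o[0]:o[0]+sz[0]//s,::-1]
        i=cv2.resize(i,sz,interpolation=cv2.INTER_CUBIC)
        for k,m in pts.items():
            q=(proj(C[n],w(x,m))[0]-o+.5)*s-.5
            cv2.drawMarker(i,tuple(int(a) for a in q.round()),(0,0,255),cv2.MARKER_CROSS,9,1)
        for m in model:
            q=(proj(C[n],w(x,(*(m*1000),68)))[0]-o+.5)*s-.5
            cv2.drawMarker(i,tuple(int(a) for a in q.round()),(255,0,0),cv2.MARKER_CROSS,9,1)
        cv2.imwrite(f"pics/{n}fit.png",i)
E
python3 fit.py
```

```text
[ 0.5043119   0.28953945 -0.07600274] -4.354636511650048
[[-0.4  1.7]
 [-0.7 -1.5]
 [ 0.6  2.1]
 [ 0.5 -2.3]]
[ 0.49992817  0.28614819 -0.07499403] -4.296841172481801
[[ 0.2  2.2]
 [ 0.2 -1.5]
 [-0.6  0.5]
 [ 0.2 -1.2]]
[ 0.50212004  0.28784382 -0.07549592] -4.3255976742366755
```

```bash
python3 -c "
import cv2,numpy as np
a=cv2.imread('pics/sidefit.png')[40:380,60:560];b=cv2.imread('pics/topfit.png')
cv2.imwrite('pics/f1.png',a)"
```

```text
(no output)
```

View pics/sidefit.png

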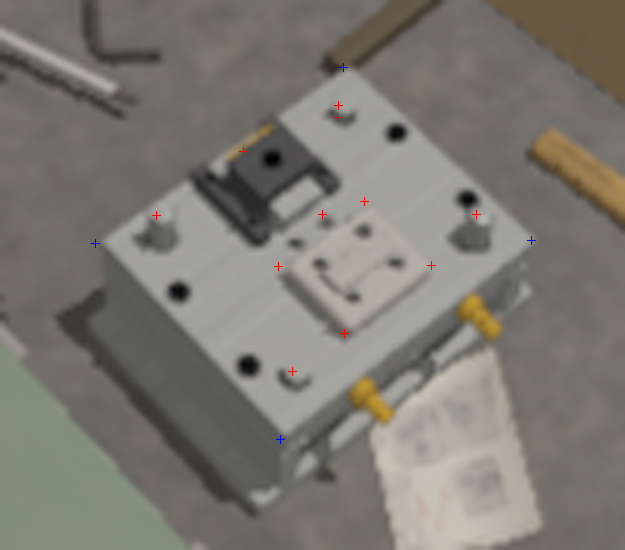

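View pics/topfit.png

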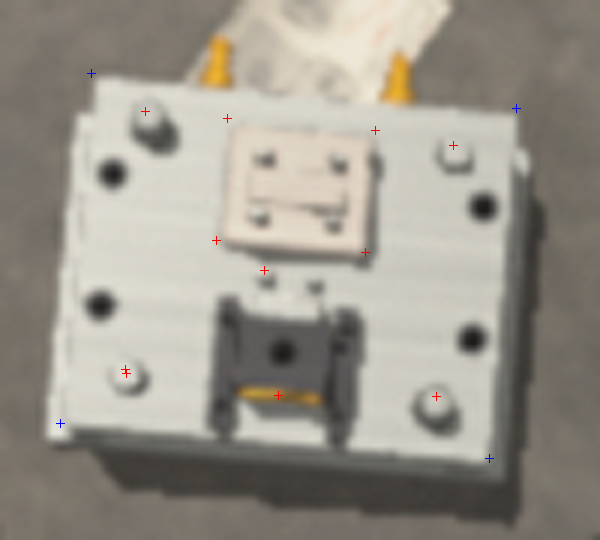

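```bash
cat > fit2.py <<'E'
from fit import *
S_=lambda p:S(p,5,(280,175)); T_=lambda p:S(p,6,(280,125))
# features with heights: leader tops, core top corners
mt=[(-42,-50,90),(42,50,90),(4,24,80),(44,24,80),(44,-24,80),(4,-24,80)]
pt2=T_([(434,398),(148,113),(222,240),(233,130),(378,140),(365,255)])
ms=[(4,24,80),(44,24,80),(44,-24,80),(4,-24,80),(-58,70,68),(-58,-70,68),(58,70,68),(58,-70,68)]
ps2=S_([(367,208),(430,268),(345,330),(284,270),(347,70),(105,243),(533,243),(290,435)])
for n,m,p in(("top",mt,pt2),("side",ms,ps2)):
    m=np.array(m)/1000.
    W=np.array([plane(C[n],[q],mm[2])[0,:2] for q,mm in zip(p,m)])
    x,e=fit(m[:,:2],W);print(n,x,np.degrees(x[2]));print(e.round(1))
E
python3 fit2.py; python3 - <<'E'
from h import *
for n in("top","side"):
    P=cloud(load(n+"0.npz"))
    m=(P[...,2]>.16)&(P[...,2]<.2)&(P[...,0]>.3)&(P[...,1]<.3)
    Q=P[m]; print(n,Q.min(0),Q.max(0),np.percentile(Q,[1,99],axis=0))
    # plates heights
    q=P[(abs(P[...,0]-.5)<.07)&(abs(P[...,1]-.3)<.08)&(P[...,2]>.05)]; print(np.percentile(q[:,2],[5,25,50,75,99]))
c=load("top0.npz")
print(plane(c,[(268,212),(300,265),(385,267)],.005))
E
```

```text
[ 0.5043119   0.28953945 -0.07600274] -4.354636511650048
[[-0.4  1.7]
 [-0.7 -1.5]
 [ 0.6  2.1]
 [ 0.5 -2.3]]
[ 0.49992817  0.28614819 -0.07499403] -4.296841172481801
[[ 0.2  2.2]
 [ 0.2 -1.5]
 [-0.6  0.5]
 [ 0.2 -1.2]]
[ 0.50212004  0.28784382 -0.07549592] -4.3255976742366755
top [ 0.500591    0.2871734  -0.08758807] -5.018426611494616
[[-1.6 -0.9]
 [-0.3 -0.3]
 [-1.2  1. ]
 [ 2.6  0.8]
 [ 1.3 -0. ]
 [-0.8 -0.6]]
side [ 0.50396284  0.28861466 -0.07929322] -4.54316707678185
[[-1.1  2.3]
 [ 1.4  1.8]
 [ 2.4 -0.6]
 [-1.3  0.2]
 [-0.5  0.9]
 [-1.3 -2.2]
 [ 0.5  0.9]
 [-0.1 -3.4]]
top [ 0.42482196 -0.08614207  0.16005727] [0.65703775 0.1322281  0.18640828] [[ 0.43251913 -0.0784936   0.17384534]
 [ 0.64912305  0.12641933  0.18381902]]
[0.0647329  0.06669679 0.06805795 0.07387324 0.09259956]
side [ 0.42721005 -0.08291588  0.16005146] [0.65821706 0.13447686 0.18565618] [[ 0.43540173 -0.07738218  0.17075602]
 [ 0.65270814  0.12588669  0.18436688]]
[0.06280635 0.0677104  0.06896901 0.075837   0.0934057 ]
[[0.42005876 0.41137372 0.005     ]
 [0.31059708 0.34340411 0.005     ]
 [0.30743272 0.16721151 0.005     ]]
```

Request:
apply_moves(targets=[{"dz": -1,"jaw": 0},{"dz": -1,"dx": 0.5,"wz": -0.2,"jaw": 0},{"dx": 1,"wz": -0.43,"jaw": 0},{"dx": 1,"wz": -0.43,"jaw": 0},{"dx": 1,"wz": -0.43,"jaw": 0}], newtons=30)

```text
invalid input at $.targets[0]: expected keys dx, dy, dz, wx, wy, wz, jaw
```

Request:
apply_moves(targets=[{"dx": 1,"wz": -0.45,"dy": -0.05,"jaw": 0},{"dx": 1,"wz": -0.45,"dy": -0.05,"jaw": 0},{"dx": 1,"wz": -0.45,"dy": -0.05,"jaw": 0},{"dx": 1,"wz": -0.45,"dy": -0.05,"jaw": 0},{"dx": 1,"wz": -0.45,"dy": -0.05,"jaw": 0}])

```text
invalid input at $.targets[0]: expected keys dx, dy, dz, wx, wy, wz, jaw
```

Request:
apply_moves(targets=[{"dx": 1,"wz": -0.45,"dy": -0.05,"jaw": 0},{"dx": 1,"wz": -0.45,"dy": -0.05,"jaw": 0},{"dx": 1,"wz": -0.45,"dy": -0.05,"jaw": 0},{"dx": 1,"wz": -0.45,"dy": -0.05,"jaw": 0},{"dx": 1,"wz": -0.45,"dy": -0.05,"jaw": 0}])

```text
invalid input at $.targets[0]: expected keys dx, dy, dz, wx, wy, wz, jaw
```

All keys are needed.

Request:
apply_moves(targets=[{"dx": 0,"dy": 0,"dz": -1,"wx": 0,"wy": 0,"wz": 0,"jaw": 0},{"dx": 0.5,"dy": 0,"dz": -1,"wx": 0,"wy": 0,"wz": -0.2,"jaw": 0},{"dx": 1,"dy": 0,"dz": 0,"wx": 0,"wy": 0,"wz": -0.43,"jaw": 0},{"dx": 1,"dy": 0,"dz": 0,"wx": 0,"wy": 0,"wz": -0.43,"jaw": 0},{"dx": 1,"dy": 0,"dz": 0,"wx": 0,"wy": 0,"wz": -0.43,"jaw": 0}], newtons=30)

```text
time: 0.6
tool_pos: [0.3284, -0.5922, 0.291]
tcp_rot: [-3.041, -0.788, -0.0]
wrist_force: [0.9, -0.6, 0.5]
width: 0.139
```

Request:
apply_moves(targets=[{"dx": 1,"dy": -0.1,"dz": 0,"wx": 0,"wy": 0,"wz": -0.46,"jaw": 0},{"dx": 1,"dy": -0.1,"dz": 0,"wx": 0,"wy": 0,"wz": -0.46,"jaw": 0},{"dx": 1,"dy": -0.1,"dz": 0,"wx": 0,"wy": 0,"wz": -0.46,"jaw": 0},{"dx": 1,"dy": -0.1,"dz": 0,"wx": 0,"wy": 0,"wz": -0.46,"jaw": 0},{"dx": 1,"dy": -0.1,"dz": 0,"wx": 0,"wy": 0,"wz": -0.46,"jaw": 0}])

```text
time: 1.1
tool_pos: [0.4432, -0.4945, 0.2904]
tcp_rot: [-2.923, -1.148, 0.001]
wrist_force: [0.2, -0.6, 0.3]
width: -0.001
```

Request:
apply_moves(targets=[{"dx": 1,"dy": -0.1,"dz": 0,"wx": 0,"wy": 0,"wz": -0.46,"jaw": 0},{"dx": 1,"dy": -0.1,"dz": 0,"wx": 0,"wy": 0,"wz": -0.46,"jaw": 0},{"dx": 1,"dy": -0.1,"dz": 0,"wx": 0,"wy": 0,"wz": -0.46,"jaw": 0},{"dx": 1,"dy": -0.1,"dz": 0,"wx": 0,"wy": 0,"wz": -0.46,"jaw": 0},{"dx": 1,"dy": -0.1,"dz": 0,"wx": 0,"wy": 0,"wz": -0.46,"jaw": 0}])

```text
time: 1.6
tool_pos: [0.5313, -0.3726, 0.2905]
tcp_rot: [-2.764, -1.491, 0.001]
wrist_force: [1.1, 0.3, -0.5]
width: 0.0
```

Request:
apply_moves(targets=[{"dx": 1,"dy": -0.1,"dz": 0,"wx": 0,"wy": 0,"wz": -0.46,"jaw": 0},{"dx": 1,"dy": -0.1,"dz": 0,"wx": 0,"wy": 0,"wz": -0.46,"jaw": 0},{"dx": 1,"dy": -0.1,"dz": 0,"wx": 0,"wy": 0,"wz": -0.46,"jaw": 0},{"dx": 1,"dy": -0.1,"dz": 0,"wx": 0,"wy": 0,"wz": -0.46,"jaw": 0},{"dx": 1,"dy": -0.1,"dz": 0,"wx": 0,"wy": 0,"wz": -0.46,"jaw": 0}])

```text
time: 2.1
tool_pos: [0.5878, -0.2333, 0.2905]
tcp_rot: [-2.565, -1.812, 0.001]
wrist_force: [0.7, 0.2, -0.8]
width: 0.001
```

Request:
apply_moves(targets=[{"dx": 1,"dy": -0.1,"dz": 0,"wx": 0,"wy": 0,"wz": -0.48,"jaw": 0},{"dx": 1,"dy": -0.1,"dz": 0,"wx": 0,"wy": 0,"wz": -0.48,"jaw": 0},{"dx": 1,"dy": -0.1,"dz": 0,"wx": 0,"wy": 0,"wz": -0.48,"jaw": 0},{"dx": 1,"dy": -0.1,"dz": 0,"wx": 0,"wy": 0,"wz": -0.48,"jaw": 0},{"dx": 1,"dy": -0.1,"dz": 0,"wx": 0,"wy": 0,"wz": -0.48,"jaw": 0}])

```text
time: 2.6
tool_pos: [0.6088, -0.0844, 0.2906]
tcp_rot: [-2.317, -2.12, 0.001]
wrist_force: [0.0, -0.2, -0.2]
width: 0.002
```

Request:
apply_moves(targets=[{"dx": 1,"dy": -0.1,"dz": 0,"wx": 0,"wy": 0,"wz": -0.48,"jaw": 0},{"dx": 1,"dy": -0.1,"dz": 0,"wx": 0,"wy": 0,"wz": -0.48,"jaw": 0},{"dx": 1,"dy": -0.1,"dz": 0,"wx": 0,"wy": 0,"wz": -0.48,"jaw": 0},{"dx": 1,"dy": -0.1,"dz": 0,"wx": 0,"wy": 0,"wz": -0.48,"jaw": 0},{"dx": 1,"dy": -0.1,"dz": 0,"wx": 0,"wy": 0,"wz": -0.48,"jaw": 0}])

```text
time: 3.1
tool_pos: [0.5921, 0.0649, 0.2906]
tcp_rot: [-2.033, -2.394, 0.001]
wrist_force: [-0.1, 0.0, 0.3]
width: -0.001
```

Request:
apply_moves(targets=[{"dx": 1,"dy": -0.1,"dz": 0,"wx": 0,"wy": 0,"wz": -0.48,"jaw": 0},{"dx": 1,"dy": -0.1,"dz": 0,"wx": 0,"wy": 0,"wz": -0.48,"jaw": 0},{"dx": 1,"dy": -0.1,"dz": 0,"wx": 0,"wy": 0,"wz": -0.48,"jaw": 0},{"dx": 1,"dy": -0.1,"dz": 0,"wx": 0,"wy": 0,"wz": -0.48,"jaw": 0},{"dx": 1,"dy": -0.1,"dz": 0,"wx": 0,"wy": 0,"wz": -0.48,"jaw": 0}])

```text
time: 3.6
tool_pos: [0.5388, 0.2055, 0.2906]
tcp_rot: [-1.718, -2.63, 0.001]
wrist_force: [-0.3, -0.3, 0.1]
width: -0.001
```

Request:
apply_moves(targets=[{"dx": 0.85,"dy": 0,"dz": 0,"wx": 0,"wy": 0,"wz": -1,"jaw": 0},{"dx": 0.85,"dy": 0,"dz": 0,"wx": 0,"wy": 0,"wz": -1,"jaw": 0},{"dx": 0.85,"dy": 0,"dz": 0,"wx": 0,"wy": 0,"wz": -1,"jaw": 0},{"dx": 0.85,"dy": 0,"dz": 0,"wx": 0,"wy": 0,"wz": -1,"jaw": 0},{"dx": 0.85,"dy": 0,"dz": 0,"wx": 0,"wy": 0,"wz": -1,"jaw": 0}])

```text
time: 4.1
tool_pos: [0.4653, 0.3077, 0.2906]
tcp_rot: [-0.975, -2.986, 0.001]
wrist_force: [0.1, 0.2, -0.2]
width: 0.002
```

Request:
apply_moves(targets=[{"dx": 0,"dy": 0,"dz": 1,"wx": 0,"wy": 0,"wz": -1,"jaw": 0},{"dx": 0,"dy": 0,"dz": 1,"wx": 0,"wy": 0,"wz": -1,"jaw": 0},{"dx": 0,"dy": 0,"dz": 0,"wx": 0,"wy": 0,"wz": -1,"jaw": 0},{"dx": 0,"dy": 0,"dz": 0,"wx": 0,"wy": 0,"wz": -1,"jaw": 0},{"dx": 0,"dy": 0,"dz": 0,"wx": 0,"wy": 0,"wz": -1,"jaw": 0}])

```text
time: 4.6
tool_pos: [0.4656, 0.3067, 0.2302]
tcp_rot: [-0.169, -3.135, 0.002]
wrist_force: [0.1, -0.2, 0.1]
width: 0.004
```

Request:
apply_moves(targets=[{"dx": 0,"dy": 0,"dz": 0,"wx": 0,"wy": 0,"wz": -0.3,"jaw": 0},{"dx": 0,"dy": 0,"dz": 0,"wx": 0,"wy": 0,"wz": 0,"jaw": 0}])

```text
time: 4.8
tool_pos: [0.4659, 0.3068, 0.2307]
tcp_rot: [-0.127, -3.138, 0.001]
wrist_force: [-1.1, 0.0, -0.3]
width: -0.001
```

```bash
cat > look.py <<'E'
import sys
from workcell import bot,cams
from h import *
from fit import w
s=bot.read_state();print("t",s["time"],np.round(s["tool_pos"],4),np.round(R.from_rotvec(s["tcp_rot"]).as_matrix(),3).tolist(),"F",np.round(s["wrist_force"],1),np.round(s["q"],2))
tag=sys.argv[1]
out=[]
for n,o,z in(("side",(280,165),(100,100)),("top",(270,110),(120,120))):
    c=cams.read_camera(n);np.savez(f"{n}{tag}.npz",**c)
    i=c["color"][o[1]:o[1]+z[1],o[0]:o[0]+z[0],::-1]
    k=400/z[1]
    i=cv2.resize(i,(int(z[0]*k),400),interpolation=cv2.INTER_CUBIC)
    q=(proj(c,s["tool_pos"])[0]-o+.5)*k-.5
    print(n,"tcp px",proj(c,s["tool_pos"])[0].round(1),"crop",q.round(0))
    cv2.drawMarker(i,tuple(int(a) for a in q.round()),(0,0,255),cv2.MARKER_CROSS,9,1)
    out.append(i)
cv2.imwrite(f"pics/look{tag}.png",np.hstack(out))
E
python3 look.py 1
```

```text
[ 0.5043119   0.28953945 -0.07600274] -4.354636511650048
[[-0.4  1.7]
 [-0.7 -1.5]
 [ 0.6  2.1]
 [ 0.5 -2.3]]
[ 0.49992817  0.28614819 -0.07499403] -4.296841172481801
[[ 0.2  2.2]
 [ 0.2 -1.5]
 [-0.6  0.5]
 [ 0.2 -1.2]]
[ 0.50212004  0.28784382 -0.07549592] -4.3255976742366755
t 4.8 [0.4659 0.3068 0.2307] [[-0.997, 0.081, -0.001], [0.081, 0.997, -0.001], [0.001, -0.001, -1.0]] F [-1.1  0.  -0.3] [ 0.54  0.04  1.86  0.    1.24 -0.95]
side tcp px [339.8 158.3] crop [241. -25.]
top tcp px [317.  174.5] crop [158. 216.]
```

View pics/look1.png

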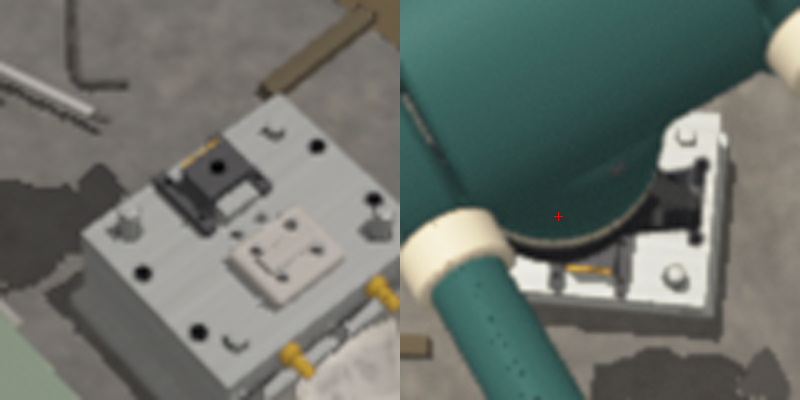

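Request:
apply_moves(targets=[{"dx": 0,"dy": 1,"dz": 0,"wx": 0,"wy": 0,"wz": 0,"jaw": 0},{"dx": 0,"dy": 0.14,"dz": 1,"wx": 0,"wy": 0,"wz": 0,"jaw": 0},{"dx": 0,"dy": 0,"dz": 1,"wx": 0,"wy": 0,"wz": 0,"jaw": 0},{"dx": 0,"dy": 0,"dz": 1,"wx": 0,"wy": 0,"wz": 0,"jaw": 0},{"dx": 0,"dy": 0,"dz": 0.3,"wx": 0,"wy": 0,"wz": 0,"jaw": 0}])

```text
time: 5.4
tool_pos: [0.4665, 0.3396, 0.1283]
tcp_rot: [-0.127, -3.133, 0.006]
wrist_force: [-1.4, -0.3, -0.6]
width: -0.002
```

```bash
python3 look.py 2 | tail -3
```

```text
t 5.4 [0.4665 0.3396 0.1283] [[-0.997, 0.081, -0.006], [0.081, 0.997, -0.004], [0.005, -0.004, -1.0]] F [-1.4 -0.3 -0.6] [ 0.59  0.17  1.92  0.    1.06 -0.9 ]
side tcp px [348.6 181.9] crop [276.  69.]
top tcp px [299.6 182.4] crop [100. 243.]
```

View pics/look2.png

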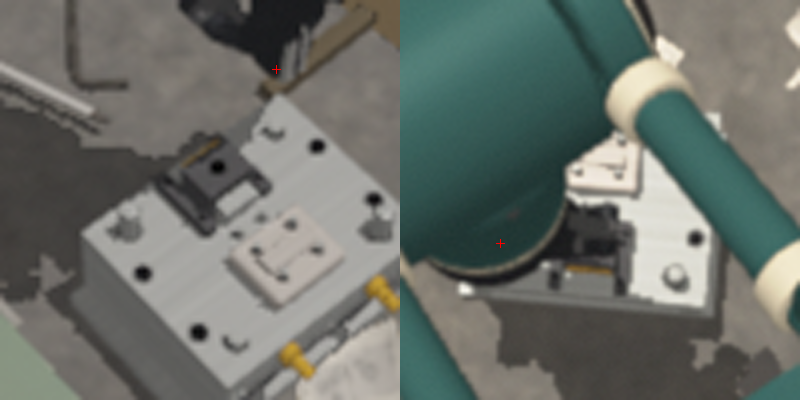

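```bash
python3 - <<'E'
from h import *
c=load("side2.npz");i=c["color"][160:205,325:375,::-1]
cv2.imwrite("pics/z2.png",cv2.resize(i,(600,540),interpolation=cv2.INTER_CUBIC))
P=cloud(c)
for v in range(170,194,2): print(v,[tuple((P[v,u]*1000).astype(int)) for u in range(346,364,3)])
E
```

```text
170 [(np.int64(467), np.int64(325), np.int64(181)), (np.int64(476), np.int64(323), np.int64(191)), (np.int64(483), np.int64(323), np.int64(197)), (np.int64(477), np.int64(341), np.int64(175)), (np.int64(481), np.int64(344), np.int64(176)), (np.int64(405), np.int64(462), np.int64(1))]
172 [(np.int64(471), np.int64(321), np.int64(182)), (np.int64(476), np.int64(324), np.int64(183)), (np.int64(477), np.int64(331), np.int64(178)), (np.int64(475), np.int64(344), np.int64(164)), (np.int64(403), np.int64(453), np.int64(0)), (np.int64(408), np.int64(459), np.int64(-1))]
174 [(np.int64(477), np.int64(315), np.int64(187)), (np.int64(476), np.int64(325), np.int64(177)), (np.int64(479), np.int64(330), np.int64(175)), (np.int64(479), np.int64(340), np.int64(165)), (np.int64(408), np.int64(447), np.int64(1)), (np.int64(419), np.int64(445), np.int64(12))]
176 [(np.int64(478), np.int64(314), np.int64(182)), (np.int64(473), np.int64(329), np.int64(163)), (np.int64(477), np.int64(333), np.int64(164)), (np.int64(478), np.int64(341), np.int64(157)), (np.int64(418), np.int64(436), np.int64(13)), (np.int6
[... 1579 characters left out ...]
t64(-2)), (np.int64(432), np.int64(411), np.int64(1)), (np.int64(435), np.int64(418), np.int64(-1)), (np.int64(442), np.int64(421), np.int64(1))]
190 [(np.int64(420), np.int64(391), np.int64(1)), (np.int64(454), np.int64(359), np.int64(67)), (np.int64(430), np.int64(403), np.int64(0)), (np.int64(435), np.int64(407), np.int64(0)), (np.int64(441), np.int64(411), np.int64(2)), (np.int64(445), np.int64(418), np.int64(0))]
192 [(np.int64(453), np.int64(350), np.int64(67)), (np.int64(459), np.int64(353), np.int64(70)), (np.int64(462), np.int64(360), np.int64(67)), (np.int64(439), np.int64(403), np.int64(0)), (np.int64(445), np.int64(407), np.int64(1)), (np.int64(448), np.int64(415), np.int64(-3))]
```

View pics/z2.png

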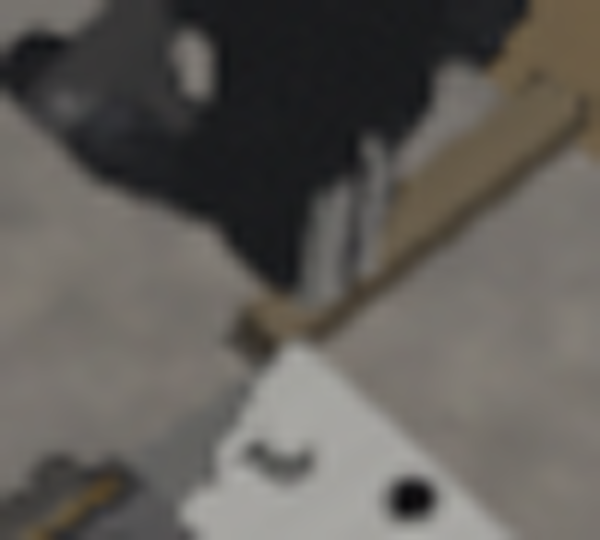

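```bash
python3 - <<'E'
from h import *
c=load("side0.npz"); i=c["color"][185:210,335:365,::-1]
cv2.imwrite("pics/z3.png",cv2.resize(i,(600,500),interpolation=cv2.INTER_CUBIC))
for z in (.068,.077): print(z,plane(c,[(347.3,196.3),(348.3,198.3)],z).round(4), proj(c,[.467,.3413,z]).round(1))
E
```

```text
0.068 [[0.4636 0.3444 0.068 ]
 [0.4687 0.3421 0.068 ]] [[347.5 198.1]]
0.077 [[0.4674 0.3395 0.077 ]
 [0.4724 0.3373 0.077 ]] [[347.7 195.7]]
```

View pics/z3.png

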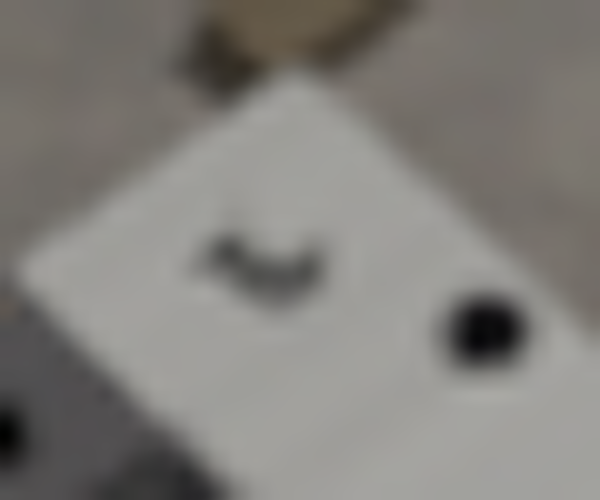

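Request:
apply_moves(targets=[{"dx": -0.03,"dy": 0.06,"dz": 0.6,"wx": 0,"wy": 0,"wz": 0,"jaw": 0},{"dx": 0,"dy": 0,"dz": 0.5,"wx": 0,"wy": 0,"wz": 0,"jaw": 0},{"dx": 0,"dy": 0,"dz": 0.2,"wx": 0,"wy": 0,"wz": 0,"jaw": 0},{"dx": 0,"dy": 0,"dz": 0,"wx": 0,"wy": 0,"wz": 0,"jaw": 0}])

```text
time: 5.9
tool_pos: [0.4695, 0.3424, 0.0927]
tcp_rot: [-0.127, -3.138, 0.001]
wrist_force: [-0.8, 0.0, 0.9]
width: -0.0
```

Request:
apply_moves(targets=[{"dx": 0,"dy": -0.07,"dz": 0.2,"wx": 0,"wy": 0,"wz": 0,"jaw": 0},{"dx": 0,"dy": 0,"dz": 0.1,"wx": 0,"wy": 0,"wz": 0,"jaw": 0},{"dx": 0,"dy": 0,"dz": 0.05,"wx": 0,"wy": 0,"wz": 0,"jaw": 0},{"dx": 0,"dy": 0,"dz": 0.05,"wx": 0,"wy": 0,"wz": 0,"jaw": 0}])

```text
time: 6.3
tool_pos: [0.47, 0.3407, 0.0814]
tcp_rot: [0.127, 3.139, 0.0]
wrist_force: [0.3, 0.5, 0.5]
width: -0.002
```

Request:
apply_moves(targets=[{"dx": 0,"dy": 0,"dz": 0.05,"wx": 0,"wy": 0,"wz": 0,"jaw": 0},{"dx": 0,"dy": 0,"dz": 0.05,"wx": 0,"wy": 0,"wz": 0,"jaw": 0}])

```text
time: 6.5
tool_pos: [0.47, 0.3408, 0.0783]
tcp_rot: [0.127, 3.139, 0.0]
wrist_force: [0.3, -0.5, 0.3]
width: -0.002
```

Request:
apply_moves(targets=[{"dx": 0,"dy": 0,"dz": 0.05,"wx": 0,"wy": 0,"wz": 0,"jaw": 0},{"dx": 0,"dy": 0,"dz": 0.05,"wx": 0,"wy": 0,"wz": 0,"jaw": 0}])

```text
time: 6.7
tool_pos: [0.4699, 0.3408, 0.0754]
tcp_rot: [0.127, 3.139, 0.0]
wrist_force: [-0.9, -0.5, 4.1]
width: 0.003
```

```bash
python3 look.py 3 | tail -3
```

```text
t 6.7 [0.4699 0.3408 0.0754] [[-0.997, 0.08, 0.0], [0.08, 0.997, 0.0], [-0.0, 0.0, -1.0]] F [-0.9 -0.5  4.1] [ 0.58  0.23  1.95  0.    0.96 -0.91]
side tcp px [348.5 197.1] crop [276. 130.]
top tcp px [300.4 184.2] crop [103. 249.]
```

View pics/look3.png

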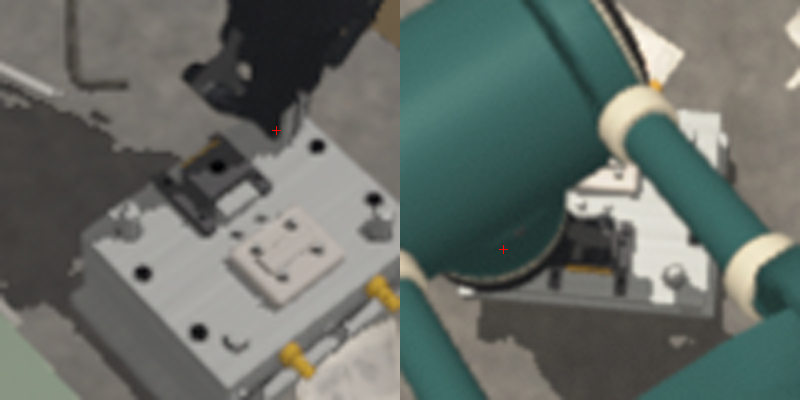

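Request:
apply_moves(targets=[{"dx": 0,"dy": 0,"dz": 0.05,"wx": 0,"wy": 0,"wz": 0,"jaw": 0},{"dx": 0,"dy": 0,"dz": 0.05,"wx": 0,"wy": 0,"wz": 0,"jaw": 0}])

```text
time: 7.0
tool_pos: [0.4699, 0.3408, 0.0727]
tcp_rot: [0.127, 3.139, 0.0]
wrist_force: [-1.4, -1.6, 4.2]
width: 0.002
```

Request:
apply_moves(targets=[{"dx": 0,"dy": 0,"dz": 0.05,"wx": 0,"wy": 0,"wz": 0,"jaw": 0}])

```text
time: 7.1
tool_pos: [0.4699, 0.3408, 0.071]
tcp_rot: [0.127, 3.139, 0.0]
wrist_force: [-0.6, -0.5, 3.8]
width: -0.0
```

Request:
apply_moves(targets=[{"dx": 0,"dy": 0,"dz": 0.03,"wx": 0,"wy": 0,"wz": 0,"jaw": 0}])

```text
time: 7.2
tool_pos: [0.47, 0.3408, 0.07]
tcp_rot: [0.127, 3.139, 0.0]
wrist_force: [-1.1, 0.0, 4.5]
width: -0.001
```

Request:
apply_moves(targets=[{"dx": 0,"dy": 0,"dz": 0.03,"wx": 0,"wy": 0,"wz": 0,"jaw": 0}])

```text
time: 7.3
tool_pos: [0.4699, 0.3408, 0.069]
tcp_rot: [0.127, 3.139, 0.0]
wrist_force: [-1.8, -0.3, 4.3]
width: -0.003
```

Request:
apply_moves(targets=[{"dx": 0,"dy": 0,"dz": 0.02,"wx": 0,"wy": 0,"wz": 0,"jaw": 0},{"dx": 0,"dy": 0,"dz": 0,"wx": 0,"wy": 0,"wz": 0,"jaw": 0}])

```text
time: 7.5
tool_pos: [0.47, 0.3408, 0.0684]
tcp_rot: [0.127, 3.139, 0.0]
wrist_force: [-1.8, -0.5, 4.6]
width: 0.003
```

Request:
apply_moves(targets=[{"dx": 0,"dy": 0,"dz": 0.02,"wx": 0,"wy": 0,"wz": 0,"jaw": 0},{"dx": 0,"dy": 0,"dz": 0,"wx": 0,"wy": 0,"wz": 0,"jaw": 0}])

```text
time: 7.7
tool_pos: [0.47, 0.3408, 0.0684]
tcp_rot: [0.127, 3.139, 0.0]
wrist_force: [-1.9, -1.5, 7.2]
width: -0.001
```

Request:
apply_moves(targets=[{"dx": 0,"dy": 0,"dz": 0.03,"wx": 0,"wy": 0,"wz": 0,"jaw": 0},{"dx": 0,"dy": 0,"dz": 0,"wx": 0,"wy": 0,"wz": 0,"jaw": 0}])

```text
time: 7.9
tool_pos: [0.47, 0.3409, 0.0683]
tcp_rot: [0.127, 3.139, 0.0]
wrist_force: [-3.3, -2.0, 11.1]
width: 0.002
```

Request:
apply_moves(targets=[{"dx": 0,"dy": 0,"dz": -0.3,"wx": 0,"wy": 0,"wz": 0,"jaw": 0},{"dx": 0,"dy": 0,"dz": -1,"wx": 0,"wy": 0,"wz": 0,"jaw": 0},{"dx": 0,"dy": 0,"dz": -1,"wx": 0,"wy": 0,"wz": 0,"jaw": 0},{"dx": 0.6,"dy": -0.8,"dz": 0,"wx": 0,"wy": 0,"wz": 0,"jaw": 0},{"dx": 0.7,"dy": -0.85,"dz": 0,"wx": 0,"wy": 0,"wz": 0,"jaw": 0}])

```text
time: 8.4
tool_pos: [0.4283, 0.2951, 0.1374]
tcp_rot: [0.126, 3.136, 0.003]
wrist_force: [-0.6, 0.3, 0.1]
width: 0.005
```

```bash
python3 look.py 4 | tail -3; python3 - <<'E'
from h import *
c=load("side4.npz");i=c["color"][175:225,305:365,::-1]
cv2.imwrite("pics/z4.png",cv2.resize(i,(720,600),interpolation=cv2.INTER_CUBIC))
E
```

```text
t 8.4 [0.4283 0.2951 0.1374] [[-0.997, 0.08, 0.003], [0.08, 0.997, 0.002], [-0.003, 0.002, -1.0]] F [-0.6  0.3  0.1] [ 0.56  0.05  2.03 -0.    1.06 -0.93]
side tcp px [320.  180.8] crop [161.  65.]
top tcp px [324.  203.1] crop [181. 312.]
```

View pics/look4.png

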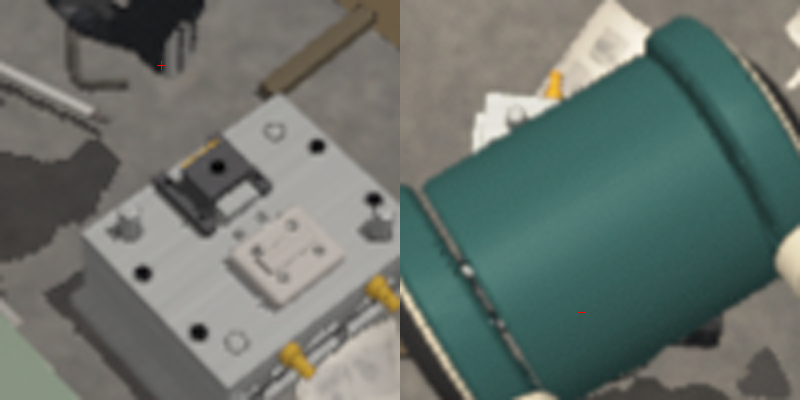

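View pics/z4.png

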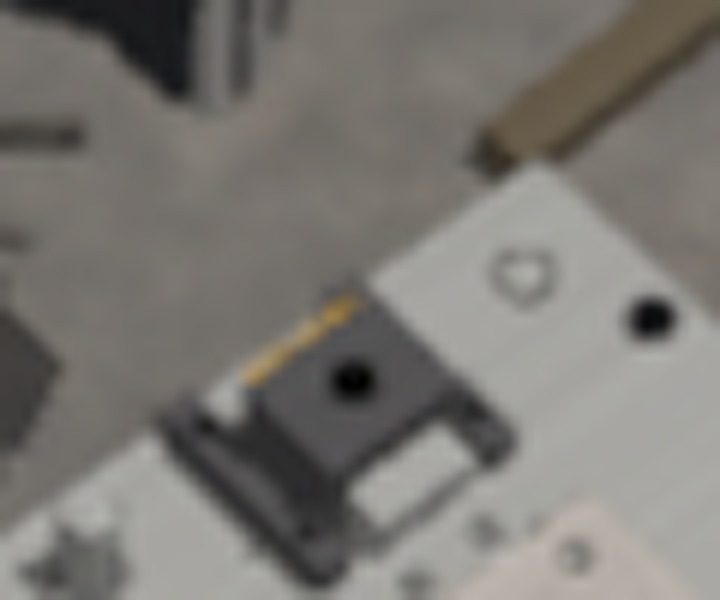

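```bash
python3 - <<'E'
from h import *
c=load("side4.npz")
f=lambda u,v:((u+.5)/12-.5+305,(v+.5)/12-.5+175)
g=lambda u,v:((u+.5)/4-.5+280,(v+.5)/4-.5+165)
a=plane(c,[f(525,275),g(236,342)],.0684);print(a)
d=a[1]-a[0]; yaw=np.arctan2(d[1],d[0])-np.arctan2(-100,82);print("yaw",np.degrees(yaw),np.linalg.norm(d[:2]))
m=(a[0]+a[1])/2-np.array([np.cos(yaw),np.sin(yaw),0]);o=(a[0]+a[1])[:2]/2-.001*np.array([np.cos(yaw),np.sin(yaw)]);print(o)
b=plane(c,[f(355,300),f(245,380)],.0905);print("brass",b, b.mean(0))
e=plane(c,[f(c_,100) for c_ in(195,215,245)],.1374);print(e)
E
```

```text
[[0.46736671 0.34350224 0.0684    ]
 [0.54050551 0.23696245 0.0684    ]]
yaw -4.882432893171883 0.12922852101622617
[0.50293974 0.29031746]
brass [[0.45935123 0.30648004 0.0905    ]
 [0.45762248 0.2810095  0.0905    ]] [0.45848686 0.29374477 0.0905    ]
[[0.43314582 0.29250167 0.1374    ]
 [0.43548882 0.29489327 0.1374    ]
 [0.43900355 0.29848111 0.1374    ]]
```

Request:
apply_moves(targets=[{"dx": 0,"dy": 0,"dz": 1,"wx": 0,"wy": 0,"wz": 0,"jaw": 0},{"dx": 0,"dy": 0,"dz": 0.6,"wx": 0,"wy": 0,"wz": 0,"jaw": 0},{"dx": 0,"dy": 0,"dz": 0,"wx": 0,"wy": 0,"wz": 0,"jaw": 0},{"dx": 0,"dy": 0,"dz": 0,"wx": 0,"wy": 0,"wz": 0,"jaw": 0}])

```text
time: 8.9
tool_pos: [0.4271, 0.2946, 0.0876]
tcp_rot: [-0.127, -3.138, 0.001]
wrist_force: [-0.1, 0.7, 0.5]
width: -0.002
```

Request:
apply_moves(targets=[{"dx": 0,"dy": 0.02,"dz": 0.23,"wx": 0,"wy": 0,"wz": 0,"jaw": 0},{"dx": -0.3,"dy": 0,"dz": 0,"wx": 0,"wy": 0,"wz": 0,"jaw": 0},{"dx": 0,"dy": 0,"dz": 0,"wx": 0,"wy": 0,"wz": 0,"jaw": 0}])

```text
time: 9.2
tool_pos: [0.4378, 0.2949, 0.0818]
tcp_rot: [0.127, 3.137, 0.002]
wrist_force: [0.7, 0.1, -0.1]
width: 0.0
```

```bash
python3 look.py 5 | tail -3; python3 - <<'E'
from h import *
c=load("side5.npz");i=c["color"][175:225,305:365,::-1]
cv2.imwrite("pics/z5.png",cv2.resize(i,(720,600),interpolation=cv2.INTER_CUBIC))
E
```

```text
t 9.2 [0.4378 0.2949 0.0818] [[-0.997, 0.081, 0.002], [0.081, 0.997, 0.001], [-0.002, 0.001, -1.0]] F [ 0.7  0.1 -0.1] [ 0.55  0.13  2.06 -0.    0.95 -0.94]
side tcp px [322.9 199. ] crop [173. 137.]
top tcp px [324.  200.6] crop [181. 303.]
```

View pics/z5.png

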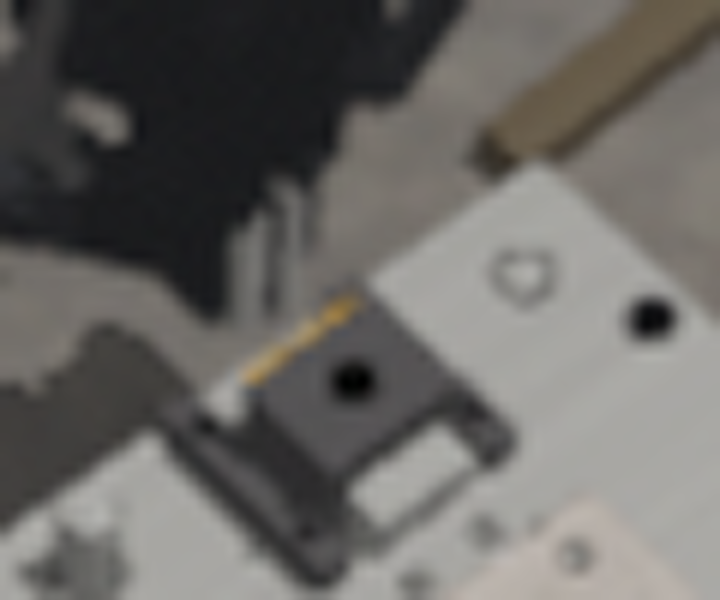

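Request:
apply_moves(targets=[{"dx": -0.1,"dy": 0,"dz": 0.02,"wx": 0,"wy": 0,"wz": 0,"jaw": 0},{"dx": -0.05,"dy": 0,"dz": 0,"wx": 0,"wy": 0,"wz": 0,"jaw": 0},{"dx": -0.05,"dy": 0,"dz": 0,"wx": 0,"wy": 0,"wz": 0,"jaw": 0},{"dx": -0.05,"dy": 0,"dz": 0,"wx": 0,"wy": 0,"wz": 0,"jaw": 0}])

```text
time: 9.7
tool_pos: [0.4436, 0.2937, 0.0804]
tcp_rot: [0.127, 3.139, -0.0]
wrist_force: [-0.4, 0.5, 0.4]
width: 0.002
```

Request:
apply_moves(targets=[{"dx": -0.05,"dy": 0,"dz": 0,"wx": 0,"wy": 0,"wz": 0,"jaw": 0},{"dx": -0.05,"dy": 0,"dz": 0,"wx": 0,"wy": 0,"wz": 0,"jaw": 0},{"dx": -0.05,"dy": 0,"dz": 0,"wx": 0,"wy": 0,"wz": 0,"jaw": 0}])

```text
time: 10.0
tool_pos: [0.447, 0.2934, 0.0803]
tcp_rot: [-0.127, -3.137, 0.0]
wrist_force: [-3.7, 0.0, 2.7]
width: -0.005
```

Request:
apply_moves(targets=[{"dx": -0.05,"dy": 0,"dz": 0,"wx": 0,"wy": 0,"wz": 0,"jaw": 0},{"dx": -0.05,"dy": 0,"dz": 0,"wx": 0,"wy": 0,"wz": 0,"jaw": 0}])

```text
time: 10.2
tool_pos: [0.4505, 0.2932, 0.0803]
tcp_rot: [-0.126, -3.138, 0.0]
wrist_force: [-3.8, 0.7, 2.9]
width: -0.002
```

Request:
apply_moves(targets=[{"dx": -0.05,"dy": 0,"dz": 0,"wx": 0,"wy": 0,"wz": 0,"jaw": 0},{"dx": -0.05,"dy": 0,"dz": 0,"wx": 0,"wy": 0,"wz": 0,"jaw": 0},{"dx": -0.05,"dy": 0,"dz": 0,"wx": 0,"wy": 0,"wz": 0,"jaw": 0}])

```text
time: 10.5
tool_pos: [0.4554, 0.2927, 0.0803]
tcp_rot: [-0.127, -3.139, 0.0]
wrist_force: [-4.7, 1.2, 1.7]
width: -0.0
```

Request:
apply_moves(targets=[{"dx": -0.04,"dy": 0,"dz": 0,"wx": 0,"wy": 0,"wz": 0,"jaw": 0},{"dx": -0.04,"dy": 0,"dz": 0,"wx": 0,"wy": 0,"wz": 0,"jaw": 0}])

```text
time: 10.7
tool_pos: [0.4579, 0.2925, 0.0803]
tcp_rot: [-0.127, -3.139, 0.0]
wrist_force: [-4.4, 1.3, 2.0]
width: 0.002
```

Request:
apply_moves(targets=[{"dx": -0.04,"dy": 0,"dz": 0,"wx": 0,"wy": 0,"wz": 0,"jaw": 0}])

```text
time: 10.8
tool_pos: [0.4591, 0.2924, 0.0803]
tcp_rot: [-0.127, -3.139, 0.0]
wrist_force: [-3.9, -0.0, 2.4]
width: -0.001
```

Request:
apply_moves(targets=[{"dx": -0.03,"dy": 0,"dz": 0,"wx": 0,"wy": 0,"wz": 0,"jaw": 0}])

```text
time: 10.9
tool_pos: [0.4599, 0.2924, 0.0803]
tcp_rot: [-0.127, -3.139, 0.0]
wrist_force: [-6.4, 1.2, 2.9]
width: 0.001
```

Request:
apply_moves(targets=[{"dx": -0.03,"dy": 0,"dz": 0,"wx": 0,"wy": 0,"wz": 0,"jaw": 0}])

```text
time: 11.0
tool_pos: [0.46, 0.2923, 0.0803]
tcp_rot: [-0.127, -3.137, 0.0]
wrist_force: [-8.2, 1.1, 4.9]
width: -0.001
```

Request:
apply_moves(targets=[{"dx": -0.02,"dy": 0,"dz": 0,"wx": 0,"wy": 0,"wz": 0,"jaw": 0},{"dx": 0,"dy": 0,"dz": 0,"wx": 0,"wy": 0,"wz": 0,"jaw": 0},{"dx": 0,"dy": 0,"dz": 0,"wx": 0,"wy": 0,"wz": 0,"jaw": 0}])

```text
time: 11.3
tool_pos: [0.4599, 0.2924, 0.0803]
tcp_rot: [-0.127, -3.136, 0.001]
wrist_force: [-8.3, 0.8, 5.7]
width: -0.002
```

Request:
apply_moves(targets=[{"dx": 0.2,"dy": 0,"dz": 0,"wx": 0,"wy": 0,"wz": 0,"jaw": 0},{"dx": 0.9,"dy": 0,"dz": 0,"wx": 0,"wy": 0,"wz": 0,"jaw": 0},{"dx": 0,"dy": 0,"dz": -1,"wx": 0,"wy": 0,"wz": 0,"jaw": 0},{"dx": 0,"dy": 0,"dz": -1,"wx": 0,"wy": 0,"wz": 0,"jaw": 0},{"dx": 0,"dy": 0,"dz": -1,"wx": 0,"wy": 0,"wz": 0,"jaw": 0}])

```text
time: 11.8
tool_pos: [0.4293, 0.2949, 0.1714]
tcp_rot: [0.126, 3.137, 0.0]
wrist_force: [0.3, 0.5, 0.1]
width: -0.0
```

Request:
apply_moves(targets=[{"dx": 0,"dy": 0,"dz": -1,"wx": 0,"wy": 0,"wz": 0,"jaw": 0},{"dx": 0,"dy": 0,"dz": -0.5,"wx": 0,"wy": 0,"wz": 0,"jaw": 0},{"dx": 0,"dy": 0,"dz": 0,"wx": 0,"wy": 0,"wz": 0,"jaw": 0},{"dx": 0,"dy": 0,"dz": 0,"wx": 0,"wy": 0,"wz": 0,"jaw": 0}])

```text
time: 12.2
tool_pos: [0.4285, 0.2947, 0.2145]
tcp_rot: [0.127, 3.139, -0.001]
wrist_force: [0.4, -0.1, -0.6]
width: 0.003
```

```bash
python3 look.py 6 | tail -3; python3 - <<'E'
from h import *
a=load("side4.npz");b=load("side6.npz")
L=[cv2.resize(c["color"][175:225,305:365,::-1],(396,330),interpolation=cv2.INTER_CUBIC) for c in(a,b)]
cv2.imwrite("pics/z6.png",np.hstack(L))
f=lambda u,v:((u+.5)/6.6-.5+305,(v+.5)/6.6-.5+175)
cv2.imwrite("pics/full6.png",b["color"][:,:,::-1])
E
```

```text
t 12.2 [0.4285 0.2947 0.2145] [[-0.997, 0.081, 0.0], [0.081, 0.997, -0.0], [-0.0, -0.0, -1.0]] F [ 0.4 -0.1 -0.6] [ 0.55 -0.02  1.95 -0.    1.21 -0.94]
side tcp px [320.3 156.3] crop [163. -33.]
top tcp px [324.4 198.9] crop [183. 298.]
```

View pics/z6.png

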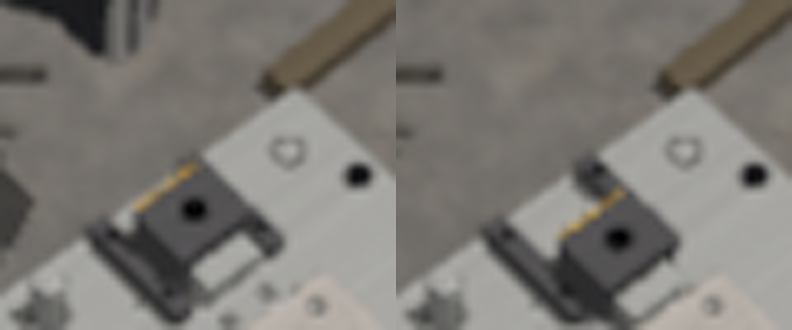

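View pics/full6.png

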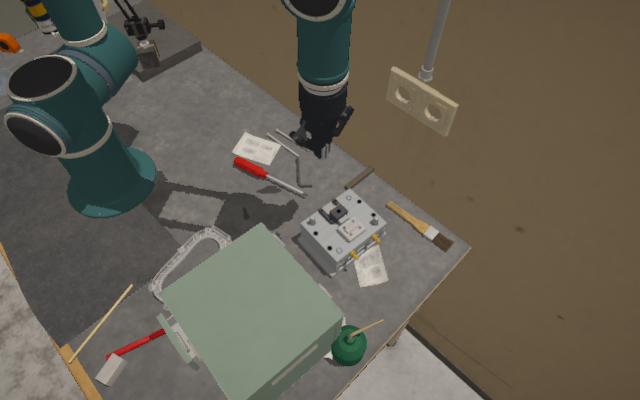

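```bash
python3 - <<'E'
from h import *
b=load("side6.npz")
f=lambda u,v:((u+.5)/6.6-.5+305,(v+.5)/6.6-.5+175)
p=plane(b,[f(195,209),f(223,238)],.092);print(p,np.linalg.norm(p[1]-p[0]))
E
```

```text
[[0.47160293 0.29376176 0.092     ]
 [0.48517309 0.29227938 0.092     ]] 0.013650889471825871
```

```bash
python3 -c "
from workcell import job
print(job.finish_job())"
```

```text
the job is handed in; nothing more can be done
None
```

The mould half should be ready to close. The ejector set is pressed home, the slide is seated, and the job was handed in at about 12.2 s with the arm clear of everything. No verdict was reported, and I could not read the joint values directly, so this rests on the checks below.

- **Ejector set:** I pressed the near-left return pin down with the closed fingertips at 10–15 mm/s. It moved at about 4 N and stopped hard at z = 0.0684 m, which is the flush height (0.4 mm proud). The force peaked at about 11 N. In the pictures afterwards both return pins look flush.
- **Slide:** I then pushed on the brass plate at 10–15 mm/s. It moved at about 4–5 N and stopped hard at TCP x = 0.460 m, with about 8 N along the push. The picture shows 13.7 mm of slide travel and the finger travel was about 13.5 mm, which fits an estimated start of about 3 mm and the 16.5 mm stop.
- **Final state:** I withdrew to z = 0.21 m. The wrist force read below 1 N. In the last picture the stone and hex key look unmoved. I checked them only by eye, and did not re-check the screw, though the arm never came near it.
- **Disagreement:** The two cameras placed the mould about 3–4 mm apart. I went by the side view, because it agreed with the measured fingertip position to about 1 mm. The arm blocked the top view during the work.

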